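Clear the spanner and set the valve two turns open

ROBOT

A 6-joint arm with a two-finger parallel gripper is mounted at the origin on a cart in front of the work surface, level with it; the furniture and walls round the work are solid. World frame = base frame: x ahead of the robot, y to its left, z up, the work surface at z = 0. Lengths are in m, angles in rad, forces in N, time in s.
With the tool pointing down it reaches from about 0.35 to 0.85 m from the base axis. Payload 8.1 kg.
Tool frame: the origin (TCP) lies at the centre of the arm's flange, where the gripper is bolted on; the fingertips stand 186 mm ahead of it and the grasp point (between the pads) lies 167 mm ahead of it; z points along the fingers, y is the line along which they close (so a half turn about z gives the same grasp; the last joint's range is limited). The gripper opens to 93 mm and grips with 3 to 60 N. Pads are 15 mm wide; open, the fingers measure 128 mm over their backs; the gripper's body (75 mm by 188 mm) begins 65 mm behind the grasp point.
Start: joints at [-1.387, 0.13, 1.488, -0, 1.523, -0.085], TCP at [0.159, -0.578, 0.405] pointing down, gripper open.
Joint ranges: [-2.96, 2.96], [-0.89, 2.26], [0.02, 2.5], [-1.34, 4.48], [0, 2.73], [-2.66, 2.66]. Speed limits (rad/s): [2.39, 2.39, 2.79, 3.14, 3.14, 3.14].

INTERFACE

Orientations are given as a rotation vector (axis times angle).
In Python, from plant import read_state, read_camera, camera_params, robot gives the robot as it stands.
- The arm moves only by the tool carry_out, never from a script. Its argument "targets" is a list of rows, each an object of numbers: "hand": the opening in per cent of the stroke, from 0 (shut) to 100 (fully open); "x", "y", "z": the shift along the tool's x, y, z in m; "ax", "ay", "az": the turn, a rotation vector about the tool's x, y, z in rad. In form: [{"hand": .., "x": .., "y": .., "z": .., "ax": .., "ay": .., "az": ..}, ...]. A call has 1 to 8 rows; each row is the pose to reach, as a shift and turn from the pose commanded when the call began, along the tool's axes at that moment; what a row does not reach only later rows make up. A row lasts 1/8 s, in which the tool goes at most 62.5 mm and 10.7 degrees, less where a joint would pass 70% of its speed; a pose out of reach is approached as far as the arm can. A call with a gripper value outside its range is refused whole. The fingers move at their own pace and stop on an object; "newtons" is the grip in N (left out, the last holds). Time passes only in rows, so rows that repeat a pose let the fingers close. It gives the time, the measured TCP pose, the force, the opening and the grip force at its end, in the units of the state.
- read_state(): the state, without advancing time (a new reading comes with each control period).
- read_camera(name): name is "side" or "top" or "wrist"; returns (picture, depth): 384x512x3 uint8, blue, green, red; 384x512 float32, m along the optical axis (not along the pixel's ray), 0 where there is no reading.
- camera_params(name): a dict with "fx", "fy", "cx", "cy" (pixels), "position" and "rotation" of the camera in the world. Camera axes: x right, y up, looking along -z (the intrinsics and any distortion apply to the point x, -y, -z); pixel columns grow to the right and rows downward; lengths in m; the calibration is good to about 2 mm. A picture is of the moment at which its call begins: read the wrist's pose just before it. camera_params takes no time and is no camera call; for the wrist camera it gives the pose at the moment of the call.
- robot.close_job(): hands the job in; it is judged then, once.
The state is a dict: "t": time; "q": joint angles; "dq": joint speeds; "joint_torque": joint torques, N m; "tool_pos": TCP position; "orientation": TCP orientation; "force": force on the tool from outside, world axes, zero at the start; "wrist_torque": the same for the moment, N m; "opening": finger opening in m; "gripper_force": force on a finger pad.
Only numpy, scipy, OpenCV 4.12 (cv2) and the standard library are available. Lean on these libraries where they do the work, as an engineer would, in place of code of your own. Each camera call takes 0.05 s, during which the arm holds its last target. There are 200 camera calls.

TASK

A spanner has been left lying on the disc handwheel of the bench valve: lay it gently and flat on the floor of the steel tray, parallel to the two tools that already lie there, and let go of it. Then, by the upright crank handle on the wheel, close the valve (clockwise seen from above) until it comes up against its stop, and back it off exactly two full turns counter-clockwise; the program finishes while the gripper is still holding the crank handle there. Leave everything else where it is.

Things in the scene. Friction and masses are not known exactly. Their poses are not given: they have to be found in the camera images.
- valve_axis (a point): point on the vertical axis of the valve's handwheel, level with the middle of the crank handle (z = 0.137 m); y along the pipe, z up. The valve is fixed to the bench: steel body with hose tails on a grey foot plate 120 x 160 mm, on top a plain grey disc handwheel 126 mm across, its flat top face at z = 0.110 m with a 4 mm high, 16 mm wide nut at the centre
- valve_wheel (a joint): handwheel angle, rad: 0 = closed, against a rigid stop; grows as it opens, counter-clockwise seen from above; two turns = 12.57. Starts 1.5 to 2.7 open. Steady friction of 0.1 to 0.15 N m (2 to 3 N at the handle); stays where left. At angle q the crank handle stands 50 mm from the axis in the direction 4.2 + q rad counter-clockwise from the x axis of valve_axis
- crank_handle: black upright crank handle on the handwheel, 50 mm off its axis: round grip 15 to 19 mm thick (19 at mid height), 50 mm tall, from z = 0.112 to 0.162 m; origin at its middle, z up. It spins freely on its own pin, so a gripper that holds it firmly need not turn as it leads it round the circle; its own yaw means nothing
- spanner_mid (a point): middle of the spanner's shank, 3 mm above its underside. Steel spanner 154 mm long, 90 g; y along its length, z up; shank 12 mm wide, 6 mm thick for 45 mm either side of here; ends 20 to 24 mm wide, up to 8 mm thick. It starts flat on the handwheel's top face (underside at z = 0.110 m), about 25 mm to one side of the axis, the crank handle on the other side
- spanner: the same spanner; origin on its underside at mid length, y axis along its length, z up
- tray: open steel tray, fixed to the bench; 222 mm along its x axis, 322 mm along its y axis; origin at the centre of its underside, which is on the worktop; floor 2 mm thick, walls 2 mm thick and 40 mm high. A screwdriver (at tray x about +80 mm) and a spatula (at about +32 mm) lie in it along its y axis; its -x half is empty
- screwdriver: slotted screwdriver lying in the tray along tray y, 194 x 27 x 25 mm; origin under its middle
- spatula: spatula with wooden handle lying in the tray along tray y, 220 x 21 x 15 mm; origin under its middle
- beaker: bystander: glass beaker, 73 mm across, 93 mm tall; origin at the centre of its underside
- jar: bystander: screw-cap sample jar, 56 mm across, 70 mm tall; origin at the centre of its underside
- timer: bystander: countdown timer lying on its back, 64 x 64 x 17 mm; origin at the centre of its underside
- tin: bystander: round aluminium tin, 62 mm across, 34 mm tall; origin at the centre of its underside
- weight: bystander: brass check weight, 30 mm across, 42 mm tall; origin at the centre of its underside

How it is judged:
By the outcome, as a careful person would: the job done as asked, in the order asked, and still so for the second after the job is handed in, while the arm keeps its last pose, push and grip.
It also fails if it takes over 72 s, if anything falls off the work surface, if the arm or the gripper's body presses on something with over 40 N, if the wrist force passes 120 N, or if a joint passes its speed limit or range.

## Working session

There is one attempt and no reset: what is moved stays moved. The work goes in short steps, Python scripts to look and compute and a tool call to move; the robot and the scene stay as the last step left them, time stands still between calls to the robot, and variables do not carry over. Pictures are saved under pics/ and viewed, at most 10 in all, crops included, and the job is handed in when it is done.

Besides the shell and the picture viewer there is one more tool, called after "Emit:" as name(argument=value, ...), one argument or row to a line, values as JSON. carry_out: Moves the arm, as the interface text tells. Its arguments: {"type":"object","properties":{"targets":{"type":"array","items":{"type":"object","properties":{"hand":{"type":"number"},"x":{"type":"number"},"y":{"type":"number"},"z":{"type":"number"},"ax":{"type":"number"},"ay":{"type":"number"},"az":{"type":"number"}}}},"newtons":{"type":"number"}},"required":["targets"]}

```bash
mkdir -p pics; ls; cat > h.py <<'E'
import numpy as np, cv2
from scipy.spatial.transform import Rotation as R
from plant import read_state, read_camera, camera_params, robot
def cloud(name):
    p=camera_params(name); img,d=read_camera(name)
    v,u=np.mgrid[0:d.shape[0],0:d.shape[1]]
    P=np.stack([(u-p['cx'])/p['fx']*d,-(v-p['cy'])/p['fy']*d,-d],-1)
    r=np.array(p['rotation'],float); r=r if r.shape==(3,3) else R.from_quat(r).as_matrix()
    W=P@r.T+np.array(p['position']); W[d==0]=np.nan
    return img,d,W
E
python3 - <<'E'
from h import *
s=read_state(); print(s)
for n in('top','side'):
    p=camera_params(n);print(n,p)
    img,d,W=cloud(n); cv2.imwrite(f'pics/{n}0.png',img); np.save(f'pics/{n}0.npy',W)
E
```

```text
pics
{'t': 0.0, 'q': array([-1.38736412e+00,  1.31160804e-01,  1.48925623e+00, -1.85670316e-05,
        1.52300988e+00, -8.53921536e-02]), 'dq': array([-0.00037303, -0.00131878,  0.00124889,  0.00116021,  0.00059483,
        0.00010637]), 'joint_torque': array([-5.28540004e-04, -5.59847331e+01, -4.91750908e+01,  7.68283848e-02,
        3.55723849e-02, -1.54303934e-04]), 'tool_pos': array([ 0.15934025, -0.5782213 ,  0.40370002]), 'orientation': array([-3.11144153e+00, -4.20753995e-01,  1.70178028e-04]), 'force': array([ 0.89615964,  0.64502785, -0.07674581]), 'wrist_torque': array([0.01953838, 0.00206694, 0.00027358]), 'gripper_force': 0.0, 'opening': 0.09311991568736926}
top {'fx': 434.2788771225183, 'fy': 434.2788771225183, 'cx': 253.67994525185426, 'cy': 193.04713635081222, 'position': array([ 0.33861026, -0.01920583,  1.44735656]), 'rotation': array([ 0.13072175, -0.1193611 , -1.54801621])}Traceback (most recent call last):
  File "<stdin>", line 5, in <module>
  File "h.py", line 8, in cloud
    r=np.array(p['rotation'],float); r=r if r.shape==(3,3) else R.from_quat(r).as_matrix()
                                                                ~~~~~~~~~~~^^^
  File "scipy/spatial/transform/_rotation.pyx", line 1012, in scipy.spatial.transform._rotation.Rotation.from_quat
  File "scipy/spatial/transform/_rotation.pyx", line 850, in scipy.spatial.transform._rotation.Rotation.__init__
ValueError: Expected `quat` to have shape (4,) or (N, 4), got (3,).
```

```bash
sed -i 's/r=np.array(p.*/r=R.from_rotvec(p["rotation"]).as_matrix()/' h.py
python3 - <<'E'
from h import *
for n in('top','side'):
    p=camera_params(n);print(n,p)
    img,d,W=cloud(n); cv2.imwrite(f'pics/{n}0.png',img); np.save(f'pics/{n}0.npy',W)
E
```

```text
top {'fx': 434.2788771225183, 'fy': 434.2788771225183, 'cx': 253.67994525185426, 'cy': 193.04713635081222, 'position': array([ 0.33861026, -0.01920583,  1.44735656]), 'rotation': array([ 0.13072175, -0.1193611 , -1.54801621])}
side {'fx': 409.82334132408283, 'fy': 409.82334132408283, 'cx': 252.13859375737744, 'cy': 191.71988098530022, 'position': array([0.08603876, 0.72893427, 0.76557459]), 'rotation': array([ 0.34385766, -1.17155496, -2.30571099])}
```

View pics/top0.png

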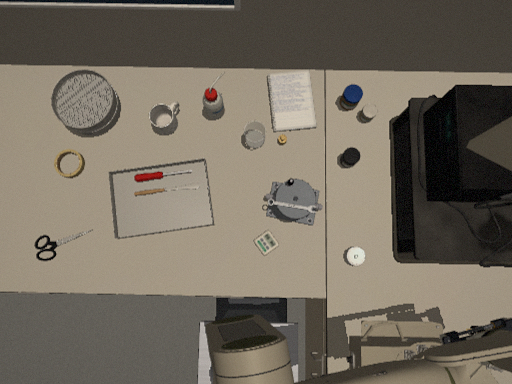

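View pics/side0.png

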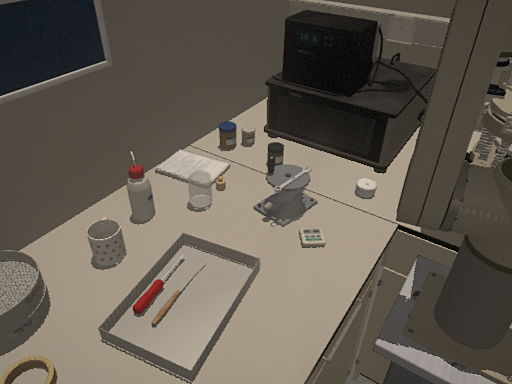

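The top view shows the tray at about (160,198), with screwdriver (163,175) and spatula (167,190). The valve is at (294,201), with the crank handle at (291,183) and the spanner from (265,207) to (320,209).

```bash
python3 - <<'E'
from h import *
for n in('top','side'):
    W=np.load(f'pics/{n}0.npy').reshape(-1,3); W=W[~np.isnan(W[:,0])]
    w=W[(abs(W[:,0]-.35)<.15)&(abs(W[:,1]+.13)<.15)] if n=='top' else W
    # table height
    t=W[(W[:,0]>.2)&(W[:,0]<.6)&(abs(W[:,1])<.5)&(abs(W[:,2])<.03)]; print(n,'table z',np.median(t[:,2]))
    img=cv2.imread(f'pics/{n}0.png'); Wi=np.load(f'pics/{n}0.npy')
    if n=='top':
        for u,v in [(294,201),(291,182),(265,207),(320,209),(109,170),(206,159),(214,224),(119,238),(163,175),(167,190),(265,242),(254,136)]: print((u,v),Wi[v,u].round(4))
        c=Wi[201,294]
    near=W[np.hypot(W[:,0]-c[0],W[:,1]-c[1])<.1]
    k=near[(near[:,2]>.104)&(near[:,2]<.125)]; print('wheel pts',len(k))
    (a,b),r=cv2.minEnclosingCircle(k[:,:2].astype(np.float32)); print('circ',a,b,r)
    k=near[(near[:,2]>.100)&(near[:,2]<.113)]; (a,b),r=cv2.minEnclosingCircle(k[:,:2].astype(np.float32)); print('disc',a,b,r,np.median(k,0))
    k=near[(near[:,2]>.135)&(near[:,2]<.175)]; print('handle',len(k),k.mean(0),k.min(0),k.max(0))
    k=W[(W[:,2]>.025)&(W[:,2]<.045)&(W[:,0]>.2)&(W[:,0]<.6)&(W[:,1]>.1)&(W[:,1]<.5)]
    print('tray',len(k),cv2.minAreaRect(k[:,:2].astype(np.float32)))
# zoom with rectified texture
img=cv2.imread('pics/top0.png'); z=cv2.resize(img[165:235,250:335],None,fx=8,fy=8,interpolation=cv2.INTER_CUBIC); cv2.imwrite('pics/z1.png',z)
E
```

```text
top table z -0.0007581195070328617
(294, 201) [ 0.5311 -0.1331  0.1108]
(291, 182) [ 0.5821 -0.1198  0.1573]
(265, 207) [ 5.248e-01 -4.530e-02  4.000e-04]
(320, 209) [ 0.5161 -0.2235  0.0429]
(109, 170) [ 0.6428  0.4901 -0.0042]
(206, 159) [ 0.687   0.1593 -0.0021]
(214, 224) [0.464  0.1236 0.0045]
(119, 238) [0.4104 0.4304 0.0257]
(163, 175) [0.625  0.3    0.0149]
(167, 190) [0.5752 0.2853 0.0082]
(265, 242) [ 0.4071 -0.0468  0.0171]
(254, 136) [ 0.7693 -0.0036  0.0052]
wheel pts 1237
circ 0.5278660655021667 -0.12661628425121307 0.07748954743146896
disc 0.530300498008728 -0.12564833462238312 0.0766177549958229 [ 0.53862104 -0.1366962   0.1089408 ]
handle 36 [ 0.5830059  -0.11760147  0.15507185] [ 0.57538905 -0.12579072  0.13528729] [ 0.59146114 -0.10904244  0.1644048 ]
tray 206 ((0.5294774174690247, 0.29952090978622437), (0.19377805292606354, 0.32424256205558777), 9.238808631896973)
side table z 0.00047132546675110465
wheel pts 939
circ 0.5311612486839294 -0.1278100162744522 0.07865879684686661
disc 0.5349754095077515 -0.12817613780498505 0.0759114921092987 [ 0.53774217 -0.13041934  0.11015276]
handle 65 [ 0.58317455 -0.11632585  0.1501666 ] [ 0.57619476 -0.12560206  0.13539908] [ 0.59400626 -0.10861153  0.16477947]
tray 997 ((0.5292213559150696, 0.2963518500328064), (0.19354507327079773, 0.32670390605926514), 9.006978988647461)
```

View pics/z1.png

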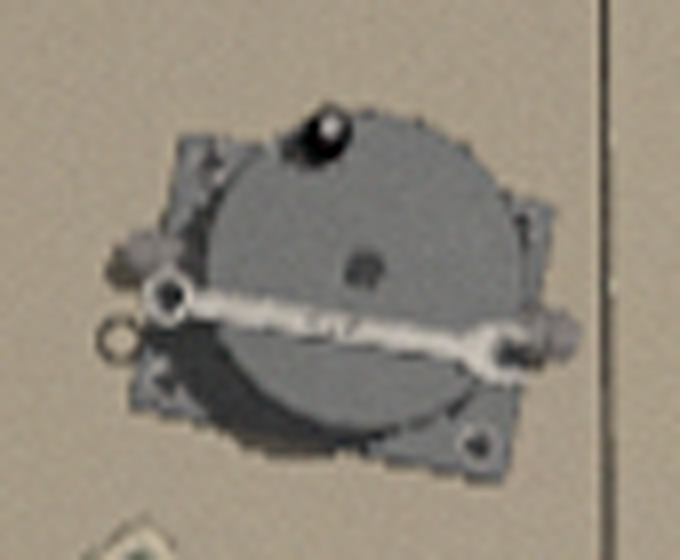

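The zoom shows the nut at (364,268), the handle top at (330,130), the spanner's ring end at (168,297) and its open end at about (500,345). Next I'll check the transit path for clearance and aim the wrist camera.

```bash
cat >> h.py <<'E'
def pix(u,v,z,p):
    r=R.from_rotvec(p['rotation']).as_matrix()@np.array([(u-p['cx'])/p['fx'],-(v-p['cy'])/p['fy'],-1])
    o=np.array(p['position']); return o+r*(z-o[2])/r[2]
def rel(pos,yaw):   # shift+turn in tool axes for tool down, tool y axis at world angle yaw (mod pi)
    s=read_state(); c=R.from_rotvec(s['orientation']); 
    best=None
    for k in(0,np.pi):
        y=np.array([np.cos(yaw+k),np.sin(yaw+k),0]); z=np.array([0,0,-1.]); T=R.from_matrix(np.c_[np.cross(y,z),y,z])
        a=(c.inv()*T).as_rotvec()
        if best is None or np.linalg.norm(a)<np.linalg.norm(best): best=a
    d=c.inv().apply(np.array(pos)-s['tool_pos'])
    print('pos',s['tool_pos'].round(4),'yaw y',np.degrees(np.arctan2(*c.as_matrix()[[1,0],1])).round(2),'q6',s['q'][5].round(3),'t',s['t'],'F',s['force'].round(2),'open',s['opening'].round(4))
    print('shift',d.round(4),'turn',best.round(4)); return d,best
E
python3 - <<'E'
from h import *
p=camera_params('top')
f=lambda a,b,z:pix(250+(a+.5)/8-.5,165+(b+.5)/8-.5,z,p).round(4)
ax=f(365,269,.112);print('axis',ax,'handle',f(328,125,.162));a=f(168,297,.116);b=f(500,345,.116);print('sp',a,b,np.degrees(np.arctan2(*(a-b)[[1,0]])))
P=[f(205,268,.11),f(525,268,.11),f(364,108,.11),f(364,432,.11)];print(P)
W=np.vstack([np.load(f'pics/{n}0.npy').reshape(-1,3) for n in('top','side')]);W=W[~np.isnan(W[:,0])]
for k in np.linspace(0,1,9):
    c=np.array([.159,-.578])*(1-k)+np.array([.46,-.13])*k
    m=W[(np.hypot(*(W[:,:2]-c).T)<.13)]; m=m[m[:,2]<.5]
    print(c.round(2),np.percentile(m[:,2],[90,99]).round(2) if len(m) else None)
rel([.46,-.13,.42],0)
print(camera_params('wrist'))
E
```

```text
axis [ 0.5398 -0.1366  0.112 ] handle [ 0.5868 -0.1181  0.162 ]
sp [ 0.5268 -0.0602  0.116 ] [ 0.5105 -0.1885  0.116 ] 82.75958998629
[array([ 0.5393, -0.0746,  0.11  ]), array([ 0.5416, -0.199 ,  0.11  ]), array([ 0.6039, -0.1361,  0.11  ]), array([ 0.4764, -0.1367,  0.11  ])]
[ 0.16 -0.58] [0.39 0.48]
[ 0.2  -0.52] [0.35 0.48]
[ 0.23 -0.47] [0.34 0.47]
[ 0.27 -0.41] [0.09 0.22]
[ 0.31 -0.35] [0.   0.04]
[ 0.35 -0.3 ] [0.   0.03]
[ 0.38 -0.24] [0.01 0.04]
[ 0.42 -0.19] [0.11 0.12]
[ 0.46 -0.13] [0.11 0.13]Traceback (most recent call last):
  File "<stdin>", line 11, in <module>
  File "h.py", line 22, in rel
    print('pos',s['tool_pos'].round(4),'yaw y',np.degrees(np.arctan2(*c.as_matrix()[[1,0],1])).round(2),'q6',s['q'][5].round(3),'t',s['t'],'F',s['force'].round(2),'open',s['opening'].round(4))
                                                                                                                                                                          ^^^^^^^^^^^^^^^^^^
AttributeError: 'float' object has no attribute 'round'
```

```bash
sed -i "s/s\['opening'\].round(4)/round(s['opening'],4)/" h.py
python3 - <<'E'
from h import *
rel([.46,-.13,.42],np.radians(-7)); print(R.from_rotvec(read_state()['orientation']).as_matrix().round(3))
p=camera_params('wrist');print(p, R.from_rotvec(p['rotation']).as_matrix().round(3))
E
```

```text
pos [ 0.1593 -0.5783  0.4039] yaw y -74.6 q6 -0.085 t 0.15 F [-0.53 -0.58 -0.08] open 0.0931
shift [ 0.4089 -0.3523 -0.0155] turn [-1.2000e-03 -9.0000e-04 -1.1798e+00]
[[ 0.964  0.266 -0.   ]
 [ 0.266 -0.964  0.001]
 [ 0.    -0.001 -1.   ]]
{'fx': 336.49400429970655, 'fy': 336.49400429970655, 'cx': 257.90437041396245, 'cy': 196.69951564943915, 'position': array([ 0.2265154 , -0.55941014,  0.38377516]), 'rotation': array([-0.21568169,  0.16640109, -1.29291018])} [[ 0.267  0.933  0.242]
 [-0.964  0.259  0.065]
 [-0.002 -0.251  0.968]]
```

Emit:
carry_out(
  targets=[
    {"hand": 100, "x": 0.045, "y": -0.033, "z": -0.015, "ax": 0, "ay": 0, "az": -0.11},
    {"hand": 100, "x": 0.1, "y": -0.07, "z": -0.015, "ax": 0, "ay": 0, "az": -0.25},
    {"hand": 80, "x": 0.15, "y": -0.106, "z": -0.015, "ax": 0, "ay": 0, "az": -0.4},
    {"hand": 60, "x": 0.2, "y": -0.142, "z": -0.015, "ax": 0, "ay": 0, "az": -0.55},
    {"hand": 50, "x": 0.25, "y": -0.178, "z": -0.015, "ax": 0, "ay": 0, "az": -0.7},
    {"hand": 43, "x": 0.3, "y": -0.214, "z": -0.015, "ax": 0, "ay": 0, "az": -0.85},
    {"hand": 43, "x": 0.35, "y": -0.25, "z": -0.015, "ax": 0, "ay": 0, "az": -1.0},
    {"hand": 43, "x": 0.39, "y": -0.28, "z": -0.015, "ax": 0, "ay": 0, "az": -1.18},
  ],
)

```text
t: 1.15
tool_pos: [0.462, -0.2028, 0.4196]
orientation: [-2.346, -2.089, -0.0]
force: [-0.5, 0.0, -0.5]
opening: 0.0412
gripper_force: 0.0
```

```bash
python3 - <<'E'
from h import *
rel([.52,-.13,.42],np.radians(-7))
E
```

```text
pos [ 0.462  -0.2028  0.4196] yaw y -6.62 q6 -0.4 t 1.15 F [-0.47  0.04 -0.53] open 0.0412
shift [ 0.079   0.0492 -0.0004] turn [ 0.     -0.0002  0.0066]
```

Emit:
carry_out(
  targets=[
    {"hand": 43, "x": 0.04, "y": 0.025, "z": 0, "ax": 0, "ay": 0, "az": 0},
    {"hand": 43, "x": 0.079, "y": 0.049, "z": 0, "ax": 0, "ay": 0, "az": 0.007},
    {"hand": 43, "x": 0.079, "y": 0.049, "z": 0, "ax": 0, "ay": 0, "az": 0.007},
    {"hand": 43, "x": 0.079, "y": 0.049, "z": 0, "ax": 0, "ay": 0, "az": 0.007},
  ],
)

```text
t: 1.65
tool_pos: [0.519, -0.1326, 0.4194]
orientation: [-2.359, -2.074, 0.001]
force: [0.5, 0.1, 0.1]
opening: 0.0404
gripper_force: 0.0
```

```bash
python3 - <<'E'
from h import *
rel([.52,-.13,.42],np.radians(-7))
import pickle
p=camera_params('wrist'); img,d,W=cloud('wrist'); pickle.dump((p,W),open('pics/w1.pkl','wb')); cv2.imwrite('pics/w1.png',img)
E
```

```text
pos [ 0.519  -0.1326  0.4194] yaw y -7.35 q6 -0.217 t 1.65 F [0.54 0.09 0.13] open 0.0404
shift [ 0.0027  0.0007 -0.0007] turn [-0.001   0.0003 -0.0061]
```

View pics/w1.png

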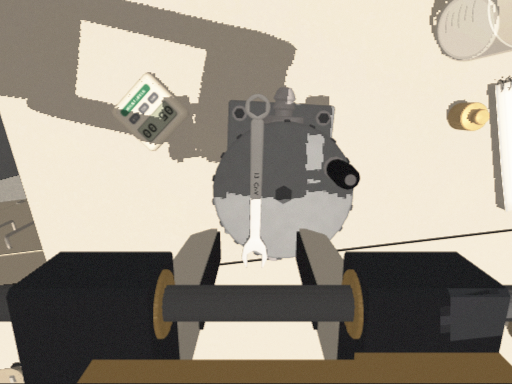

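The wrist view shows the nut at (284,194) and the handle top at about (350,179). The spanner runs from the ring end top (257,94) to the jaw tips (255,263), with its shank along column ~257.

```bash
python3 - <<'E'
from h import *
import pickle
p,W=pickle.load(open('pics/w1.pkl','rb'))
a=pix(257.5,94,.116,p);b=pix(255,263,.116,p);print('ends',a,b,np.linalg.norm(a-b))
s1=pix(257,125,.116,p);s2=pix(256,225,.116,p)
m=(a+b)/2;print('mid',m,'dir',np.degrees(np.arctan2(*(a-b)[[1,0]])),np.degrees(np.arctan2(*(s1-s2)[[1,0]])), 'shank',s1,s2)
print('nut',pix(284,194,.114,p),'disc',(pix(213,190,.11,p)+pix(354,190,.11,p))/2,'handle',pix(350,179,.162,p))
k=W.reshape(-1,3);k=k[(k[:,2]>.14)&(k[:,2]<.17)&(np.hypot(k[:,0]-.585,k[:,1]+.118)<.03)];print(len(k),k.min(0),k.max(0))
k=W.reshape(-1,3);k=k[(k[:,2]>.104)&(k[:,2]<.113)&(np.hypot(k[:,0]-.54,k[:,1]+.136)<.075)];print(np.median(k[:,2]),cv2.minEnclosingCircle(k[:,:2].astype(np.float32)))
E
```

```text
ends [ 0.52910545 -0.05144542  0.116     ] [ 0.50803257 -0.19822858  0.116     ] 0.1482881042783776
mid [ 0.51856901 -0.124837    0.116     ] dir 81.8301707944364 82.1088466261787 shank [ 0.52559671 -0.07564545  0.116     ] [ 0.51364734 -0.16185771  0.116     ]
nut [ 0.54147735 -0.13726712  0.114     ] disc [ 0.54161619 -0.13462597  0.11      ] handle [ 0.58743085 -0.11975568  0.162     ]
579 [ 0.57768574 -0.12798052  0.14002524] [ 0.59532361 -0.11027208  0.16463601]
0.10977090830728925 ((0.536466658115387, -0.13489024341106415), 0.06942099332809448)
```

```bash
python3 - <<'E'
from h import *
rel([.5208,-.109,.32],np.radians(-8))
E
```

```text
pos [ 0.5188 -0.1331  0.4195] yaw y -7.42 q6 -0.217 t 1.7 F [-0.14 -0.17  0.97] open 0.0401
shift [ 0.0242 -0.0011  0.0995] turn [-0.0007  0.0003  0.0102]
```

Emit:
carry_out(
  targets=[
    {"hand": 40, "x": 0.012, "y": 0, "z": 0.03, "ax": 0, "ay": 0, "az": 0.01},
    {"hand": 35, "x": 0.024, "y": -0.001, "z": 0.07, "ax": 0, "ay": 0, "az": 0.01},
    {"hand": 35, "x": 0.024, "y": -0.001, "z": 0.1, "ax": 0, "ay": 0, "az": 0.01},
    {"hand": 35, "x": 0.024, "y": -0.001, "z": 0.1, "ax": 0, "ay": 0, "az": 0.01},
    {"hand": 35, "x": 0.024, "y": -0.001, "z": 0.1, "ax": 0, "ay": 0, "az": 0.01},
  ],
)

```text
t: 2.33
tool_pos: [0.5215, -0.1095, 0.3213]
orientation: [2.371, 2.059, 0.001]
force: [0.0, -1.0, 0.9]
opening: 0.0322
gripper_force: 0.0
```

```bash
python3 - <<'E'
from h import *
rel([.5208,-.109,.2972],np.radians(-8))
img,d,W=cloud('wrist'); cv2.imwrite('pics/w2.png',img)
E
```

```text
pos [ 0.5215 -0.1095  0.3213] yaw y -8.04 q6 -0.163 t 2.325 F [ 0.04 -0.97  0.94] open 0.0322
shift [ 0.0004 -0.0008  0.0241] turn [ 0.0016  0.0004 -0.0007]
```

View pics/w2.png

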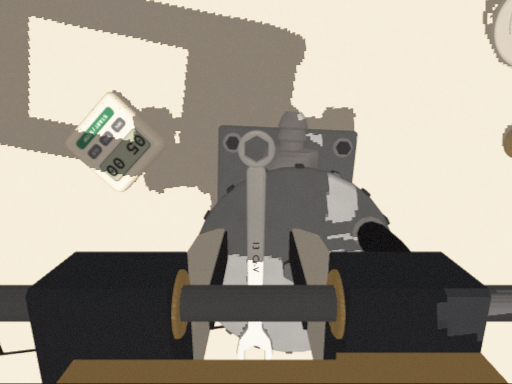

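The spanner shank (column 256) is centred between the fingertips (225 and 293). I'll descend and grip.

Emit:
carry_out(
  newtons=40,
  targets=[
    {"hand": 35, "x": 0, "y": -0.001, "z": 0.008, "ax": 0, "ay": 0, "az": 0},
    {"hand": 35, "x": 0, "y": -0.001, "z": 0.016, "ax": 0, "ay": 0, "az": 0},
    {"hand": 35, "x": 0, "y": -0.001, "z": 0.022, "ax": 0, "ay": 0, "az": 0},
    {"hand": 35, "x": 0, "y": -0.001, "z": 0.024, "ax": 0, "ay": 0, "az": 0},
    {"hand": 35, "x": 0, "y": -0.001, "z": 0.024, "ax": 0, "ay": 0, "az": 0},
  ],
)

```text
t: 3.0
tool_pos: [0.5203, -0.1083, 0.2963]
orientation: [-2.37, -2.062, 0.001]
force: [-4.2, 1.9, 7.4]
opening: 0.0329
gripper_force: 4.0
```

Emit:
carry_out(
  newtons=40,
  targets=[
    {"hand": 20, "z": 0},
    {"hand": 5, "z": 0},
    {"hand": 5, "z": 0},
    {"hand": 5, "z": 0},
    {"hand": 5, "z": 0},
  ],
)

```text
schema error: expected keys hand, x, y, z, ax, ay, az
```

Emit:
carry_out(
  newtons=40,
  targets=[
    {"hand": 35, "x": 0, "y": 0, "z": -0.0015, "ax": 0, "ay": 0, "az": 0},
    {"hand": 20, "x": 0, "y": 0, "z": -0.0015, "ax": 0, "ay": 0, "az": 0},
    {"hand": 5, "x": 0, "y": 0, "z": -0.0015, "ax": 0, "ay": 0, "az": 0},
    {"hand": 5, "x": 0, "y": 0, "z": -0.0015, "ax": 0, "ay": 0, "az": 0},
    {"hand": 5, "x": 0, "y": 0, "z": -0.0015, "ax": 0, "ay": 0, "az": 0},
    {"hand": 5, "x": 0, "y": 0, "z": -0.0015, "ax": 0, "ay": 0, "az": 0},
  ],
)

```text
t: 3.75
tool_pos: [0.5203, -0.1084, 0.2971]
orientation: [-2.37, -2.062, 0.0]
force: [0.7, -0.5, -1.0]
opening: 0.0092
gripper_force: 40.0
```

Emit:
carry_out(
  targets=[
    {"hand": 5, "x": 0, "y": 0, "z": -0.005, "ax": 0, "ay": 0, "az": 0},
    {"hand": 5, "x": 0, "y": 0, "z": -0.012, "ax": 0, "ay": 0, "az": 0},
    {"hand": 5, "x": 0, "y": 0, "z": -0.025, "ax": 0, "ay": 0, "az": 0},
    {"hand": 5, "x": 0, "y": 0, "z": -0.045, "ax": 0, "ay": 0, "az": 0},
    {"hand": 5, "x": 0, "y": 0, "z": -0.075, "ax": 0, "ay": 0, "az": 0},
    {"hand": 5, "x": 0, "y": 0, "z": -0.1, "ax": 0, "ay": 0, "az": 0},
    {"hand": 5, "x": 0, "y": 0, "z": -0.11, "ax": 0, "ay": 0, "az": 0},
    {"hand": 5, "x": 0, "y": 0, "z": -0.11, "ax": 0, "ay": 0, "az": 0},
  ],
)

```text
t: 4.75
tool_pos: [0.5205, -0.1085, 0.4081]
orientation: [2.369, 2.061, 0.001]
force: [-1.3, -0.3, -1.8]
opening: 0.0094
gripper_force: 40.0
```

```bash
python3 - <<'E'
from h import *
s=read_state();print(s['opening'],s['gripper_force'],s['force'],s['tool_pos'])
import pickle
p=camera_params('wrist'); img,d,W=cloud('wrist'); cv2.imwrite('pics/w3.png',img); pickle.dump((p,W,s),open('pics/w3.pkl','wb'))
E
```

```text
0.009366481356963396 39.9895135872066 [-1.29236862 -0.29864728 -1.79230732] [ 0.52050695 -0.1084795   0.40813233]
```

View pics/w3.png

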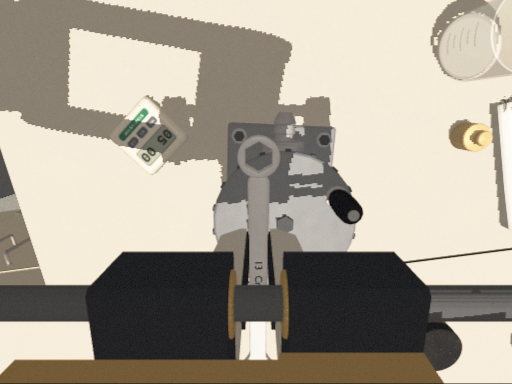

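```bash
python3 - <<'E'
from h import *
import pickle
p,W,s=pickle.load(open('pics/w3.pkl','rb'))
for v,u in [(142,248),(142,268),(172,258),(185,258),(200,258),(215,258),(228,258)]: print(W[v,u].round(4))
rel([.475,.27,.408],np.radians(9.5))
E
```

```text
[ 0.524  -0.0535  0.2274]
[ 0.5333 -0.0547  0.2284]
[ 0.5267 -0.0685  0.2264]
[ 0.5258 -0.0749  0.2267]
[ 0.5247 -0.0824  0.2269]
[ 0.5236 -0.0904  0.226 ]
[ 0.5227 -0.0972  0.2261]
pos [ 0.5203 -0.1084  0.4069] yaw y -7.96 q6 -0.163 t 4.8 F [-0.01  0.37 -1.67] open 0.0098
shift [ 0.3685 -0.0973 -0.0011] turn [-2.000e-04 -0.000e+00 -3.048e-01]
```

Emit:
carry_out(
  targets=[
    {"hand": 5, "x": 0.025, "y": -0.007, "z": 0, "ax": 0, "ay": 0, "az": -0.02},
    {"hand": 5, "x": 0.07, "y": -0.019, "z": 0, "ax": 0, "ay": 0, "az": -0.06},
    {"hand": 5, "x": 0.12, "y": -0.032, "z": 0, "ax": 0, "ay": 0, "az": -0.1},
    {"hand": 5, "x": 0.17, "y": -0.045, "z": 0, "ax": 0, "ay": 0, "az": -0.14},
    {"hand": 5, "x": 0.22, "y": -0.058, "z": 0, "ax": 0, "ay": 0, "az": -0.18},
    {"hand": 5, "x": 0.27, "y": -0.071, "z": 0, "ax": 0, "ay": 0, "az": -0.23},
    {"hand": 5, "x": 0.32, "y": -0.084, "z": 0, "ax": 0, "ay": 0, "az": -0.27},
    {"hand": 5, "x": 0.35, "y": -0.092, "z": 0, "ax": 0, "ay": 0, "az": -0.3},
  ],
)

```text
t: 5.8
tool_pos: [0.4767, 0.2531, 0.4055]
orientation: [-2.031, -2.395, 0.003]
force: [0.9, -0.2, -0.3]
opening: 0.0092
gripper_force: 40.0
```

Emit:
carry_out(
  targets=[
    {"hand": 5, "x": 0.013, "y": 0, "z": 0, "ax": 0, "ay": 0, "az": 0},
    {"hand": 5, "x": 0.018, "y": 0, "z": 0, "ax": 0, "ay": 0, "az": 0},
    {"hand": 5, "x": 0.018, "y": 0, "z": 0, "ax": 0, "ay": 0, "az": 0},
  ],
)

```text
t: 6.18
tool_pos: [0.475, 0.268, 0.4069]
orientation: [-2.037, -2.392, 0.001]
force: [-0.1, -0.7, -0.7]
opening: 0.0095
gripper_force: 40.0
```

```bash
python3 - <<'E'
from h import *
import pickle
s=read_state()
p=camera_params('wrist'); img,d,W=cloud('wrist'); cv2.imwrite('pics/w4.png',img); pickle.dump((p,W,s),open('pics/w4.pkl','wb'))
rel([.475,.27,.408],np.radians(9.5))
E
```

```text
pos [0.4751 0.2678 0.407 ] yaw y 9.15 q6 0.26 t 6.225 F [ 0.2   0.44 -1.94] open 0.0094
shift [ 0.0022  0.0002 -0.001 ] turn [-0.0003  0.0004 -0.0061]
```

View pics/w4.png

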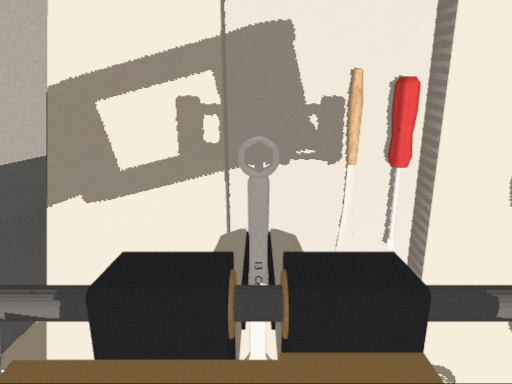

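The tray's -x wall is at columns 222–228 and its +x wall at 410–450. The spatula runs (357,70)→(341,248) and the screwdriver (407,80)→(390,245); the spanner is held, with its ring at (258,158).

```bash
python3 - <<'E'
from h import *
import pickle
p,W,s=pickle.load(open('pics/w4.pkl','rb'))
def ang(a,b): return round(np.degrees(np.arctan2(*(a-b)[[1,0]])),2)
for n,a,b,z in [('screw',(407,80),(390,245),.012),('spat',(357.5,72),(341,246),.008),('spathandle',(357.5,72),(351.5,162),.008),('wall-rim',(222,10),(228,230),.04),('wall+rim',(455,10),(432,265),.04),('spanner',(258.5,150),(258,222),.2265)]:
    A,B=pix(*a,z,p),pix(*b,z,p); print(n,A.round(4),B.round(4),ang(A,B))
V=np.vstack([np.load(f'pics/{n}0.npy').reshape(-1,3) for n in('top','side')]+[W.reshape(-1,3)]);V=V[~np.isnan(V[:,0])]
k=V[(V[:,2]>.02)&(V[:,2]<.045)&(abs(V[:,0]-.53)<.17)&(abs(V[:,1]-.3)<.22)]
t=np.radians(9.2)
for deg in (8,8.5,9,9.5,10):
    t=np.radians(deg); x=k[:,0]*np.cos(t)+k[:,1]*np.sin(t); y=-k[:,0]*np.sin(t)+k[:,1]*np.cos(t)
    h,e=np.histogram(x,bins=np.arange(.4,.75,.002)); i=np.argsort(-h)[:6]; hy,ey=np.histogram(y,bins=np.arange(0,.45,.002)); j=np.argsort(-hy)[:6]
    print(deg,[(e[a].round(3),h[a]) for a in i],[(ey[a].round(3),hy[a]) for a in j])
E
```

```text
screw [0.6147 0.3917 0.012 ] [0.6453 0.2072 0.012 ] 99.42
spat [0.5623 0.3916 0.008 ] [0.5891 0.1951 0.008 ] 97.76
spathandle [0.5623 0.3916 0.008 ] [0.5781 0.2968 0.008 ] 99.47
wall-rim [0.4168 0.4197 0.04  ] [0.4524 0.2056 0.04  ] 99.44
wall+rim [0.6308 0.4546 0.04  ] [0.6846 0.2011 0.04  ] 101.99
spanner [0.4674 0.3185 0.2265] [0.4729 0.283  0.2265] 98.88
8 [(np.float64(0.69), np.int64(1142)), (np.float64(0.692), np.int64(963)), (np.float64(0.688), np.int64(852)), (np.float64(0.694), np.int64(725)), (np.float64(0.47), np.int64(391)), (np.float64(0.468), np.int64(379))] [(np.float64(0.38), np.int64(247)), (np.float64(0.382), np.int64(210)), (np.float64(0.058), np.int64(170)), (np.float64(0.378), np.int64(169)), (np.float64(0.06), np.int64(162)), (np.float64(0.278), np.int64(97))]
8.5 [(np.float64(0.692), np.int64(1659)), (np.float64(0.694), np.int64(1408)), (np.float64(0.472), np.int64(627)), (np.float64(0.696), np.int64(404)), (np.float64(0.69), np.int64(343)), (np.float64(0.474), np.int64(334))] [(np.float64(0.376), np.int64(317)), (np.float64(0.374), np.int64(272)), (np.float64(
[... 737 characters left out ...]
p.int64(328)), (np.float64(0.662), np.int64(284))] [(np.float64(0.366), np.int64(326)), (np.float64(0.364), np.int64(297)), (np.float64(0.044), np.int64(252)), (np.float64(0.042), np.int64(127)), (np.float64(0.046), np.int64(119)), (np.float64(0.264), np.int64(103))]
10 [(np.float64(0.7), np.int64(1912)), (np.float64(0.698), np.int64(1664)), (np.float64(0.478), np.int64(584)), (np.float64(0.48), np.int64(439)), (np.float64(0.662), np.int64(330)), (np.float64(0.664), np.int64(284))] [(np.float64(0.36), np.int64(415)), (np.float64(0.038), np.int64(219)), (np.float64(0.04), np.int64(195)), (np.float64(0.362), np.int64(153)), (np.float64(0.358), np.int64(112)), (np.float64(0.27), np.int64(103))]
```

```bash
python3 - <<'E'
from h import *
rel([.4886,.3066,.203],np.radians(9.6))
E
```

```text
pos [0.4751 0.2678 0.407 ] yaw y 9.15 q6 0.26 t 6.225 F [ 0.2   0.44 -1.94] open 0.0094
shift [0.0363 0.0195 0.204 ] turn [-0.0003  0.0004 -0.0078]
```

Emit:
carry_out(
  targets=[
    {"hand": 5, "x": 0.018, "y": 0.01, "z": 0.01, "ax": 0, "ay": 0, "az": -0.008},
    {"hand": 5, "x": 0.036, "y": 0.0195, "z": 0.03, "ax": 0, "ay": 0, "az": -0.008},
    {"hand": 5, "x": 0.036, "y": 0.0195, "z": 0.07, "ax": 0, "ay": 0, "az": -0.008},
    {"hand": 5, "x": 0.036, "y": 0.0195, "z": 0.11, "ax": 0, "ay": 0, "az": -0.008},
    {"hand": 5, "x": 0.036, "y": 0.0195, "z": 0.15, "ax": 0, "ay": 0, "az": -0.008},
    {"hand": 5, "x": 0.036, "y": 0.0195, "z": 0.18, "ax": 0, "ay": 0, "az": -0.008},
    {"hand": 5, "x": 0.036, "y": 0.0195, "z": 0.198, "ax": 0, "ay": 0, "az": -0.008},
    {"hand": 5, "x": 0.036, "y": 0.0195, "z": 0.204, "ax": 0, "ay": 0, "az": -0.008},
  ],
)

```text
t: 7.22
tool_pos: [0.4884, 0.3067, 0.2025]
orientation: [-2.027, -2.4, 0.002]
force: [-0.5, -0.4, -0.0]
opening: 0.0094
gripper_force: 40.0
```

Emit:
carry_out(
  targets=[
    {"hand": 5, "x": 0, "y": 0, "z": 0.004, "ax": 0, "ay": 0, "az": 0},
    {"hand": 5, "x": 0, "y": 0, "z": 0.007, "ax": 0, "ay": 0, "az": 0},
    {"hand": 5, "x": 0, "y": 0, "z": 0.01, "ax": 0, "ay": 0, "az": 0},
    {"hand": 5, "x": 0, "y": 0, "z": 0.01, "ax": 0, "ay": 0, "az": 0},
    {"hand": 5, "x": 0, "y": 0, "z": 0.01, "ax": 0, "ay": 0, "az": 0},
  ],
)

```text
t: 7.85
tool_pos: [0.4884, 0.3075, 0.1935]
orientation: [2.026, 2.401, 0.001]
force: [-0.0, -0.2, -1.5]
opening: 0.0093
gripper_force: 40.0
```

```bash
python3 - <<'E'
from h import *
rel([.4886,.3066,.189],np.radians(9.6))
E
```

```text
pos [0.4884 0.3075 0.1935] yaw y 9.69 q6 0.304 t 7.85 F [-0.   -0.23 -1.49] open 0.0093
shift [-0.0009  0.0001  0.0045] turn [ 0.0004 -0.0001  0.0016]
```

Emit:
carry_out(
  targets=[
    {"hand": 5, "x": 0, "y": 0, "z": 0.001, "ax": 0, "ay": 0, "az": 0},
    {"hand": 5, "x": 0, "y": 0, "z": 0.002, "ax": 0, "ay": 0, "az": 0},
    {"hand": 5, "x": 0, "y": 0, "z": 0.003, "ax": 0, "ay": 0, "az": 0},
    {"hand": 5, "x": 0, "y": 0, "z": 0.004, "ax": 0, "ay": 0, "az": 0},
    {"hand": 5, "x": 0, "y": 0, "z": 0.004, "ax": 0, "ay": 0, "az": 0},
  ],
)

```text
t: 8.48
tool_pos: [0.4883, 0.3074, 0.1891]
orientation: [-2.026, -2.401, 0.0]
force: [-0.2, -0.3, -0.7]
opening: 0.0093
gripper_force: 40.0
```

Emit:
carry_out(
  targets=[
    {"hand": 5, "x": 0, "y": 0, "z": 0.0005, "ax": 0, "ay": 0, "az": 0},
    {"hand": 5, "x": 0, "y": 0, "z": 0.0008, "ax": 0, "ay": 0, "az": 0},
    {"hand": 5, "x": 0, "y": 0, "z": 0.0008, "ax": 0, "ay": 0, "az": 0},
  ],
)

```text
t: 8.85
tool_pos: [0.4884, 0.3074, 0.1886]
orientation: [2.026, 2.401, 0.0]
force: [-1.0, -0.8, 2.0]
opening: 0.0098
gripper_force: 40.0
```

Contact is light, about 3 N. I'll release with a small symmetric opening, then rise.

Emit:
carry_out(
  newtons=10,
  targets=[
    {"hand": 5, "x": 0, "y": 0, "z": 0, "ax": 0, "ay": 0, "az": 0},
    {"hand": 14, "x": 0, "y": 0, "z": 0, "ax": 0, "ay": 0, "az": 0},
    {"hand": 20, "x": 0, "y": 0, "z": 0, "ax": 0, "ay": 0, "az": 0},
    {"hand": 32, "x": 0, "y": 0, "z": 0, "ax": 0, "ay": 0, "az": 0},
    {"hand": 32, "x": 0, "y": 0, "z": 0, "ax": 0, "ay": 0, "az": 0},
    {"hand": 32, "x": 0, "y": 0, "z": -0.005, "ax": 0, "ay": 0, "az": 0},
    {"hand": 32, "x": 0, "y": 0, "z": -0.02, "ax": 0, "ay": 0, "az": 0},
    {"hand": 32, "x": 0, "y": 0, "z": -0.05, "ax": 0, "ay": 0, "az": 0},
  ],
)

```text
t: 9.85
tool_pos: [0.4878, 0.3071, 0.2386]
orientation: [-2.025, -2.4, 0.003]
force: [0.6, 0.5, -0.4]
opening: 0.0296
gripper_force: 0.0
```

Emit:
carry_out(
  targets=[
    {"hand": 35, "x": 0, "y": 0, "z": -0.04, "ax": 0, "ay": 0, "az": 0},
    {"hand": 40, "x": 0, "y": 0, "z": -0.09, "ax": 0, "ay": 0, "az": 0},
    {"hand": 45, "x": 0, "y": 0, "z": -0.14, "ax": 0, "ay": 0, "az": 0},
    {"hand": 45, "x": -0.03, "y": 0, "z": -0.18, "ax": 0, "ay": 0, "az": 0},
    {"hand": 45, "x": -0.04, "y": 0, "z": -0.2, "ax": 0, "ay": 0, "az": 0},
    {"hand": 45, "x": -0.04, "y": 0, "z": -0.2, "ax": 0, "ay": 0, "az": 0},
  ],
)

```text
t: 10.6
tool_pos: [0.4954, 0.2677, 0.4403]
orientation: [2.027, 2.399, 0.005]
force: [-0.6, 0.5, -0.4]
opening: 0.0418
gripper_force: 0.0
```

```bash
python3 - <<'E'
from h import *
import pickle
s=read_state()
p=camera_params('wrist'); img,d,W=cloud('wrist'); cv2.imwrite('pics/w5.png',img); pickle.dump((p,W,s),open('pics/w5.pkl','wb'))
rel([.587,-.119,.41],np.radians(-8))
E
```

```text
pos [0.495  0.268  0.4381] yaw y 9.64 q6 0.237 t 10.65 F [ 0.01 -0.36 -0.72] open 0.0419
shift [-0.397   0.0259  0.0279] turn [ 1.000e-04 -5.000e-04  3.078e-01]
```

View pics/w5.png

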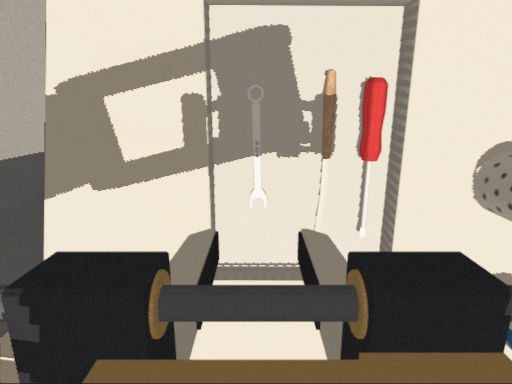

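The spanner lies flat in the tray's empty half, from (256,93) to (258,200), with the tools undisturbed. I'll check its angle and go to the crank.

```bash
python3 - <<'E'
from h import *
import pickle
p,W,s=pickle.load(open('pics/w5.pkl','rb'))
def ang(a,b): return round(np.degrees(np.arctan2(*(a-b)[[1,0]])),2)
for n,a,b,z in [('spanner',(256,93.5),(258.3,199),.008),('shank',(256.3,108),(257.7,185),.008),('screw',(375.5,80),(362.5,233),.012),('spat',(331.5,72),(327,157),.008),('wall-',(207,5),(214,255),.04)]:
    A,B=pix(*a,z,p),pix(*b,z,p); print(n,A.round(4),B.round(4),ang(A,B))
for v in(120,140,170,180):print(W[v,257].round(4),W[v,275].round(4))
E
```

```text
spanner [0.4804 0.3546 0.008 ] [0.5046 0.2289 0.008 ] 100.91
shank [0.4835 0.3385 0.008 ] [0.5008 0.2467 0.008 ] 100.7
screw [0.6136 0.3923 0.012 ] [0.6447 0.2077 0.012 ] 99.57
spat [0.5624 0.3928 0.008 ] [0.5789 0.2957 0.008 ] 99.61
wall- [0.4172 0.4297 0.04  ] [0.4616 0.1585 0.04  ] 99.3
[0.4866 0.3249 0.0069] [0.5082 0.3284 0.0009]
[0.4906 0.3016 0.0071] [ 5.127e-01  3.047e-01 -2.000e-04]
[0.4968 0.2653 0.0079] [5.194e-01 2.678e-01 2.000e-04]
[0.4989 0.2527 0.0072] [0.5217 0.2553 0.001 ]
```

Emit:
carry_out(
  targets=[
    {"hand": 45, "x": -0.03, "y": 0.002, "z": 0, "ax": 0, "ay": 0, "az": 0.02},
    {"hand": 45, "x": -0.08, "y": 0.005, "z": 0, "ax": 0, "ay": 0, "az": 0.06},
    {"hand": 45, "x": -0.13, "y": 0.008, "z": 0, "ax": 0, "ay": 0, "az": 0.1},
    {"hand": 45, "x": -0.18, "y": 0.012, "z": 0, "ax": 0, "ay": 0, "az": 0.14},
    {"hand": 45, "x": -0.23, "y": 0.015, "z": 0, "ax": 0, "ay": 0, "az": 0.18},
    {"hand": 45, "x": -0.28, "y": 0.018, "z": 0, "ax": 0, "ay": 0, "az": 0.22},
    {"hand": 45, "x": -0.33, "y": 0.022, "z": 0, "ax": 0, "ay": 0, "az": 0.26},
    {"hand": 45, "x": -0.37, "y": 0.024, "z": 0, "ax": 0, "ay": 0, "az": 0.3},
  ],
)

```text
t: 11.65
tool_pos: [0.5811, -0.0938, 0.4351]
orientation: [-2.361, -2.067, 0.004]
force: [0.3, 0.8, 0.8]
opening: 0.0417
gripper_force: 0.0
```

Emit:
carry_out(
  targets=[
    {"hand": 45, "x": -0.027, "y": 0.002, "z": 0, "ax": 0, "ay": 0, "az": 0.008},
    {"hand": 45, "x": -0.027, "y": 0.002, "z": 0, "ax": 0, "ay": 0, "az": 0.008},
    {"hand": 45, "x": -0.027, "y": 0.002, "z": 0, "ax": 0, "ay": 0, "az": 0.008},
  ],
)

```text
t: 12.02
tool_pos: [0.5794, -0.1187, 0.4365]
orientation: [-2.368, -2.061, 0.002]
force: [-0.6, -0.6, 0.4]
opening: 0.0419
gripper_force: 0.0
```

```bash
python3 - <<'E'
from h import *
img,d,W=cloud('wrist'); cv2.imwrite('pics/w6.png',img)
W=W.reshape(-1,3); k=W[(W[:,2]>.135)&(W[:,2]<.17)&(np.hypot(W[:,0]-.587,W[:,1]+.119)<.04)];print(len(k),k.mean(0),k.min(0),k.max(0))
t=k[k[:,2]>.158];print('top',len(t),t.mean(0))
rel([.587,-.119,.304],np.radians(-8))
E
```

```text
482 [ 0.58724777 -0.11711093  0.15652249] [ 0.57821101 -0.12785538  0.13506649] [ 0.59635052 -0.11057615  0.16385834]
top 283 [ 0.58729414 -0.11911119  0.16126649]
pos [ 0.5794 -0.1185  0.4371] yaw y -7.89 q6 -0.151 t 12.075 F [ 0.14 -0.07 -0.23] open 0.0416
shift [0.0004 0.0078 0.1331] turn [-0.002  -0.0009  0.0019]
```

View pics/w6.png

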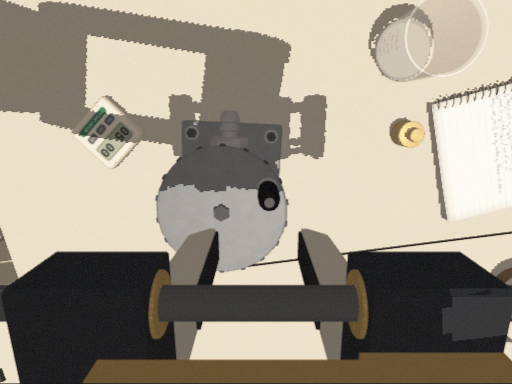

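Handle top is at (269,200) and the nut at (221,212), clear all round. I'll descend over the handle.

Emit:
carry_out(
  newtons=40,
  targets=[
    {"hand": 45, "x": 0, "y": 0.004, "z": 0.03, "ax": -0.001, "ay": 0, "az": 0.002},
    {"hand": 45, "x": 0, "y": 0.008, "z": 0.06, "ax": -0.001, "ay": 0, "az": 0.002},
    {"hand": 45, "x": 0, "y": 0.008, "z": 0.08, "ax": -0.001, "ay": 0, "az": 0.002},
    {"hand": 45, "x": 0, "y": 0.008, "z": 0.1, "ax": -0.001, "ay": 0, "az": 0.002},
    {"hand": 45, "x": 0, "y": 0.008, "z": 0.12, "ax": -0.001, "ay": 0, "az": 0.002},
    {"hand": 45, "x": 0, "y": 0.008, "z": 0.13, "ax": -0.001, "ay": 0, "az": 0.002},
    {"hand": 45, "x": 0, "y": 0.008, "z": 0.132, "ax": -0.001, "ay": 0, "az": 0.002},
    {"hand": 45, "x": 0, "y": 0.008, "z": 0.132, "ax": -0.001, "ay": 0, "az": 0.002},
  ],
)

```text
t: 13.08
tool_pos: [0.5876, -0.121, 0.3071]
orientation: [2.371, 2.058, 0.002]
force: [-1.1, 0.2, -0.1]
opening: 0.0418
gripper_force: 0.0
```

Emit:
carry_out(
  newtons=40,
  targets=[
    {"hand": 30, "x": 0, "y": 0, "z": 0, "ax": 0, "ay": 0, "az": 0},
    {"hand": 20, "x": 0, "y": 0, "z": 0, "ax": 0, "ay": 0, "az": 0},
    {"hand": 5, "x": 0, "y": 0, "z": 0, "ax": 0, "ay": 0, "az": 0},
    {"hand": 5, "x": 0, "y": 0, "z": 0, "ax": 0, "ay": 0, "az": 0},
    {"hand": 5, "x": 0, "y": 0, "z": 0, "ax": 0, "ay": 0, "az": 0},
  ],
)

```text
t: 13.7
tool_pos: [0.5872, -0.121, 0.3068]
orientation: [2.372, 2.059, 0.001]
force: [-4.7, -1.1, 4.0]
opening: 0.0176
gripper_force: 40.0
```

```bash
cat >> h.py <<'E'
C=np.array([.5413,-.137])
def arc(angs,C=C,r=.05,cur=None):
    """tool shifts for grasp point to stand at world angles (deg) about C"""
    s=read_state(); c=R.from_rotvec(s['orientation']); g=s['tool_pos'][:2]+.167*c.as_matrix()[:2,2]
    d=g-C; print('g',g.round(4),'r',np.hypot(*d).round(4),'ang',np.degrees(np.arctan2(d[1],d[0])).round(2),'z',s['tool_pos'][2].round(4),'F',s['force'].round(1),'t',s['t'],'grip',round(s['opening'],4),'q',s['q'].round(2))
    for a in angs:
        a=np.radians(a); t=C+r*np.array([np.cos(a),np.sin(a)])-g; print(a.round(3),c.inv().apply([*t,0]).round(4))
E
python3 - <<'E'
from h import *
s=read_state();print(s['gripper_force'],s['orientation'])
arc(range(12,-80,-8)) 
E
```

```text
40.00135857146233 [2.37184490e+00 2.05880724e+00 6.42097282e-04]
g [ 0.5874 -0.121 ] r 0.0488 ang 19.1 z 0.3068 F [-4.7 -1.1  4. ] t 13.7 grip 0.0176 q [-0.29  0.19  1.6  -0.    1.35 -0.15]
0.209 [-0.0051  0.0036  0.    ]
0.07 [-0.0118  0.0055  0.    ]
-0.07 [-0.0187  0.0065  0.    ]
-0.209 [-0.0257  0.0065  0.    ]
-0.349 [-0.0326  0.0055  0.    ]
-0.489 [-0.0393  0.0036  0.    ]
-0.628 [-0.0457  0.0008  0.    ]
-0.768 [-0.0516 -0.0029  0.    ]
-0.908 [-0.057  -0.0074  0.    ]
-1.047 [-0.0616 -0.0125  0.    ]
-1.187 [-0.0655 -0.0183 -0.    ]
-1.326 [-0.0686 -0.0246 -0.    ]
```

Emit:
carry_out(
  targets=[
    {"hand": 5, "x": -0.005, "y": 0.003, "z": 0, "ax": 0, "ay": 0, "az": 0},
    {"hand": 5, "x": -0.012, "y": 0.0055, "z": 0, "ax": 0, "ay": 0, "az": 0},
    {"hand": 5, "x": -0.0187, "y": 0.0065, "z": 0, "ax": 0, "ay": 0, "az": 0},
    {"hand": 5, "x": -0.0257, "y": 0.0065, "z": 0, "ax": 0, "ay": 0, "az": 0},
    {"hand": 5, "x": -0.0326, "y": 0.0055, "z": 0, "ax": 0, "ay": 0, "az": 0},
    {"hand": 5, "x": -0.0393, "y": 0.0036, "z": 0, "ax": 0, "ay": 0, "az": 0},
    {"hand": 5, "x": -0.0457, "y": 0.0008, "z": 0, "ax": 0, "ay": 0, "az": 0},
    {"hand": 5, "x": -0.0516, "y": -0.003, "z": 0, "ax": 0, "ay": 0, "az": 0},
  ],
)

```text
t: 14.7
tool_pos: [0.5773, -0.1716, 0.3068]
orientation: [2.371, 2.059, 0.003]
force: [0.7, 2.9, 4.5]
opening: 0.0178
gripper_force: 40.0
```

```bash
python3 - <<'E'
from h import *
arc(range(-52,-120,-8)) 
E
```

```text
g [ 0.5777 -0.1716] r 0.0502 ang -43.53 z 0.3068 F [0.7 2.9 4.5] t 14.7 grip 0.0178 q [-0.37  0.2   1.59  0.    1.35 -0.23]
-0.908 [-0.0055 -0.0049 -0.    ]
-1.047 [-0.0102 -0.0101 -0.    ]
-1.187 [-0.0141 -0.0159 -0.    ]
-1.326 [-0.0172 -0.0221 -0.0001]
-1.466 [-0.0193 -0.0288 -0.0001]
-1.606 [-0.0206 -0.0356 -0.0001]
-1.745 [-0.0208 -0.0426 -0.0001]
-1.885 [-0.0201 -0.0495 -0.0001]
-2.025 [-0.0184 -0.0563 -0.0001]
```

```bash
python3 - <<'E'
from h import *
p=camera_params('top')
f=lambda a,b,z:pix(250+(a+.5)/8-.5,165+(b+.5)/8-.5,z,p)
a=f(115,270,.04);b=f(575,335,.04);print(a,b,np.degrees(np.arctan2(*(a-b)[[1,0]])))
# foot plate corners: (185,135) (550,205) (500,480) (135,405)
c=[f(185,135,.005),f(550,205,.005),f(500,480,.005),f(135,405,.005)]
for i,j in((0,1),(3,2),(1,2),(0,3)): d=c[i]-c[j];print(np.linalg.norm(d).round(3),np.degrees(np.arctan2(d[1],d[0])).round(1))
E
```

```text
[ 0.54828455 -0.04067552  0.04      ] [ 0.52500983 -0.22868893  0.04      ] 82.94309447150447
0.156 80.0
0.155 79.4
0.118 -10.3
0.117 -9.6
```

Emit:
carry_out(
  targets=[
    {"hand": 5, "x": -0.003, "y": -0.0024, "z": 0, "ax": 0, "ay": 0, "az": 0},
    {"hand": 5, "x": -0.0055, "y": -0.005, "z": 0, "ax": 0, "ay": 0, "az": 0},
    {"hand": 5, "x": -0.008, "y": -0.0075, "z": 0, "ax": 0, "ay": 0, "az": 0},
    {"hand": 5, "x": -0.0102, "y": -0.01, "z": 0, "ax": 0, "ay": 0, "az": 0},
    {"hand": 5, "x": -0.0122, "y": -0.013, "z": 0, "ax": 0, "ay": 0, "az": 0},
  ],
)

```text
t: 15.32
tool_pos: [0.5627, -0.1825, 0.3069]
orientation: [2.37, 2.057, 0.001]
force: [4.2, -3.8, 2.2]
opening: 0.0175
gripper_force: 40.0
```

```bash
python3 - <<'E'
from h import *
arc([-70,-77,-84,-91,-98,-105,-112,-119,-126,-130,-135])
E
```

```text
g [ 0.5631 -0.1828] r 0.0507 ang -64.55 z 0.3069 F [ 4.2 -3.8  2.2] t 15.325 grip 0.0175 q [-0.4   0.17  1.62 -0.    1.34 -0.26]
-1.222 [-0.0019 -0.0045 -0.    ]
-1.344 [-0.0044 -0.01   -0.    ]
-1.466 [-0.0063 -0.0158 -0.    ]
-1.588 [-0.0074 -0.0218 -0.    ]
-1.71 [-0.0078 -0.0279 -0.0001]
-1.833 [-0.0074 -0.034  -0.0001]
-1.955 [-0.0063 -0.04   -0.0001]
-2.077 [-0.0045 -0.0458 -0.0001]
-2.199 [-0.002  -0.0514 -0.0001]
-2.269 [-0.0002 -0.0544 -0.0001]
-2.356 [ 0.0023 -0.058  -0.0002]
```

Emit:
carry_out(
  targets=[
    {"hand": 5, "x": -0.0019, "y": -0.0045, "z": 0, "ax": 0, "ay": 0, "az": 0},
    {"hand": 5, "x": -0.0044, "y": -0.01, "z": 0, "ax": 0, "ay": 0, "az": 0},
    {"hand": 5, "x": -0.0065, "y": -0.0158, "z": 0, "ax": 0, "ay": 0, "az": 0},
    {"hand": 5, "x": -0.0078, "y": -0.0218, "z": 0, "ax": 0, "ay": 0, "az": 0},
    {"hand": 5, "x": -0.0082, "y": -0.028, "z": 0, "ax": 0, "ay": 0, "az": 0},
    {"hand": 5, "x": -0.0078, "y": -0.034, "z": 0, "ax": 0, "ay": 0, "az": 0},
    {"hand": 5, "x": -0.0068, "y": -0.04, "z": 0, "ax": 0, "ay": 0, "az": 0},
  ],
)

```text
t: 16.2
tool_pos: [0.5215, -0.1841, 0.3068]
orientation: [2.371, 2.057, -0.002]
force: [-0.6, -6.2, 5.2]
opening: 0.018
gripper_force: 40.0
```

```bash
python3 - <<'E'
from h import *
arc([-112,-116,-120,-124,-128,-132,-136,-140])
from scipy.optimize import least_squares as L
s=read_state(); g=s['tool_pos'][:2]+.167*R.from_rotvec(s['orientation']).as_matrix()[:2,2]
P=np.array([(.5874,-.121),( .5777,-.1716),(.5631,-.1828),g]); print(L(lambda c:np.hypot(*(P-c).T)-.05,C).x)
E
```

```text
g [ 0.5216 -0.1846] r 0.0515 ang -112.5 z 0.3068 F [-0.6 -6.2  5.2] t 16.2 grip 0.018 q [-0.43  0.07  1.73 -0.    1.34 -0.29]
-1.955 [ 0.0013  0.0008 -0.    ]
-2.025 [ 0.0023 -0.0026 -0.    ]
-2.094 [ 0.0035 -0.0058 -0.    ]
-2.164 [ 0.0049 -0.009  -0.    ]
-2.234 [ 0.0065 -0.0121 -0.    ]
-2.304 [ 0.0084 -0.0151 -0.    ]
-2.374 [ 0.0104 -0.0179 -0.    ]
-2.443 [ 0.0126 -0.0206 -0.0001]
[ 0.54045588 -0.13823506]
```

```bash
sed -i 's/^C=.*/C=np.array([.5405,-.1385])/' h.py; python3 - <<'E'
from h import *
arc([-112,-116,-120,-124,-128,-132,-136,-140])
E
```

```text
g [ 0.5216 -0.1846] r 0.0498 ang -112.31 z 0.3068 F [-0.6 -6.2  5.2] t 16.2 grip 0.018 q [-0.43  0.07  1.73 -0.    1.34 -0.29]
-1.955 [-0.0003  0.0002  0.    ]
-2.025 [ 0.0007 -0.0031 -0.    ]
-2.094 [ 0.0019 -0.0064 -0.    ]
-2.164 [ 0.0033 -0.0096 -0.    ]
-2.234 [ 0.0049 -0.0127 -0.    ]
-2.304 [ 0.0068 -0.0157 -0.    ]
-2.374 [ 0.0088 -0.0185 -0.    ]
-2.443 [ 0.011  -0.0212 -0.0001]
```

Emit:
carry_out(
  targets=[
    {"hand": 5, "x": -0.0002, "y": -0.003, "z": 0, "ax": 0, "ay": 0, "az": 0},
    {"hand": 5, "x": 0.0011, "y": -0.0064, "z": 0, "ax": 0, "ay": 0, "az": 0},
    {"hand": 5, "x": 0.0025, "y": -0.0096, "z": 0, "ax": 0, "ay": 0, "az": 0},
    {"hand": 5, "x": 0.0033, "y": -0.0112, "z": 0, "ax": 0, "ay": 0, "az": 0},
  ],
)

```text
t: 16.7
tool_pos: [0.511, -0.1785, 0.3068]
orientation: [2.371, 2.058, -0.0]
force: [0.4, -3.9, 5.8]
opening: 0.0177
gripper_force: 40.0
```

```bash
python3 - <<'E'
from h import *
arc([-128,-130,-132,-134,-136])
E
```

```text
g [ 0.5111 -0.1788] r 0.0498 ang -126.08 z 0.3068 F [ 0.4 -3.9  5.8] t 16.7 grip 0.0177 q [-0.43  0.04  1.77 -0.    1.33 -0.29]
-2.234 [ 0.0007 -0.0015 -0.    ]
-2.269 [ 0.0016 -0.003  -0.    ]
-2.304 [ 0.0025 -0.0045 -0.    ]
-2.339 [ 0.0035 -0.0059 -0.    ]
-2.374 [ 0.0046 -0.0073 -0.    ]
```

Emit:
carry_out(
  targets=[
    {"hand": 5, "x": 0.0007, "y": -0.0015, "z": 0, "ax": 0, "ay": 0, "az": 0},
    {"hand": 5, "x": 0.0015, "y": -0.003, "z": 0, "ax": 0, "ay": 0, "az": 0},
    {"hand": 5, "x": 0.0015, "y": -0.003, "z": 0, "ax": 0, "ay": 0, "az": 0},
  ],
)

```text
t: 17.08
tool_pos: [0.5083, -0.1765, 0.3068]
orientation: [2.372, 2.059, -0.0]
force: [-0.5, -2.3, 7.1]
opening: 0.0176
gripper_force: 40.0
```

```bash
python3 - <<'E'
from h import *
arc([-130,-132,-134,-136])
E
```

```text
g [ 0.5084 -0.1767] r 0.0499 ang -130.09 z 0.3068 F [-0.5 -2.3  7.1] t 17.075 grip 0.0176 q [-0.43  0.03  1.77 -0.    1.33 -0.29]
-2.269 [-0.0001  0.      0.    ]
-2.304 [ 0.0008 -0.0015 -0.    ]
-2.339 [ 0.0018 -0.0029 -0.    ]
-2.374 [ 0.0029 -0.0043 -0.    ]
```

Emit:
carry_out(
  targets=[
    {"hand": 5, "x": 0.0009, "y": -0.0015, "z": 0, "ax": 0, "ay": 0, "az": 0},
    {"hand": 5, "x": 0.0018, "y": -0.003, "z": 0, "ax": 0, "ay": 0, "az": 0},
    {"hand": 5, "x": 0.0018, "y": -0.003, "z": 0, "ax": 0, "ay": 0, "az": 0},
  ],
)

```text
t: 17.45
tool_pos: [0.507, -0.1756, 0.3069]
orientation: [2.367, 2.053, 0.003]
force: [15.8, -12.5, -5.6]
opening: 0.0179
gripper_force: 40.0
```

```bash
python3 - <<'E'
from h import *
arc([-132,-134,-136,-138,-140])
E
```

```text
g [ 0.5081 -0.1764] r 0.0499 ang -130.49 z 0.3069 F [ 15.8 -12.5  -5.6] t 17.45 grip 0.0179 q [-0.43  0.02  1.78 -0.    1.33 -0.29]
-2.304 [ 0.0006 -0.0012 -0.    ]
-2.339 [ 0.0016 -0.0026 -0.    ]
-2.374 [ 0.0027 -0.004  -0.    ]
-2.409 [ 0.0038 -0.0054 -0.0001]
-2.443 [ 0.0049 -0.0067 -0.0001]
```

Stop found at handle angle −130.3° (20 N of back-force), as predicted from the pipe direction. Next come two turns counter-clockwise, to a net 589.7° = −130.3° + 720°.

```bash
python3 - <<'E'
from h import *
arc([-127,-117,-102,-84,-64,-44,-24])
E
```

```text
g [ 0.5081 -0.1764] r 0.0499 ang -130.49 z 0.3069 F [ 15.8 -12.5  -5.6] t 17.45 grip 0.0179 q [-0.43  0.02  1.78 -0.    1.33 -0.29]
-2.217 [-0.0017  0.0026  0.    ]
-2.042 [-0.0052  0.0105  0.0001]
-1.78 [-0.0078  0.0233  0.0002]
-1.466 [-0.0064  0.0389  0.0003]
-1.117 [0.0007 0.0548 0.0004]
-0.768 [0.0128 0.0672 0.0004]
-0.419 [0.0284 0.0748 0.0004]
```

Emit:
carry_out(
  targets=[
    {"hand": 5, "x": -0.0027, "y": 0.004, "z": 0, "ax": 0, "ay": 0, "az": 0},
    {"hand": 5, "x": -0.0062, "y": 0.012, "z": 0, "ax": 0, "ay": 0, "az": 0},
    {"hand": 5, "x": -0.0088, "y": 0.025, "z": 0, "ax": 0, "ay": 0, "az": 0},
    {"hand": 5, "x": -0.0074, "y": 0.0406, "z": 0, "ax": 0, "ay": 0, "az": 0},
    {"hand": 5, "x": -0.0003, "y": 0.0565, "z": 0, "ax": 0, "ay": 0, "az": 0},
    {"hand": 5, "x": 0.0118, "y": 0.069, "z": 0, "ax": 0, "ay": 0, "az": 0},
    {"hand": 5, "x": 0.0274, "y": 0.0765, "z": 0, "ax": 0, "ay": 0, "az": 0},
    {"hand": 5, "x": 0.0274, "y": 0.0765, "z": 0, "ax": 0, "ay": 0, "az": 0},
  ],
)

```text
t: 18.45
tool_pos: [0.5862, -0.157, 0.3069]
orientation: [2.37, 2.059, 0.003]
force: [6.4, -0.9, 4.1]
opening: 0.018
gripper_force: 40.0
```

```bash
python3 - <<'E'
from h import *
arc([-14,4,24,44,64,84,104,124])
E
```

```text
g [ 0.5867 -0.1571] r 0.0498 ang -21.89 z 0.3069 F [ 6.4 -0.9  4.1] t 18.45 grip 0.018 q [-0.35  0.21  1.58  0.    1.35 -0.21]
-0.244 [0.0067 0.0014 0.    ]
0.07 [0.0223 0.0006 0.    ]
0.419 [ 0.0384 -0.0059 -0.    ]
0.768 [ 0.0513 -0.0176 -0.    ]
1.117 [ 0.0595 -0.0329 -0.0001]
1.466 [ 0.0619 -0.0501 -0.0001]
1.815 [ 0.0583 -0.0671 -0.0002]
2.164 [ 0.0491 -0.0818 -0.0002]
```

Emit:
carry_out(
  targets=[
    {"hand": 5, "x": 0.0067, "y": 0.0022, "z": 0, "ax": 0, "ay": 0, "az": 0},
    {"hand": 5, "x": 0.0223, "y": 0.0014, "z": 0, "ax": 0, "ay": 0, "az": 0},
    {"hand": 5, "x": 0.0384, "y": -0.005, "z": 0, "ax": 0, "ay": 0, "az": 0},
    {"hand": 5, "x": 0.0513, "y": -0.0168, "z": 0, "ax": 0, "ay": 0, "az": 0},
    {"hand": 5, "x": 0.0595, "y": -0.0321, "z": 0, "ax": 0, "ay": 0, "az": 0},
    {"hand": 5, "x": 0.0619, "y": -0.0493, "z": 0, "ax": 0, "ay": 0, "az": 0},
    {"hand": 5, "x": 0.0583, "y": -0.0663, "z": 0, "ax": 0, "ay": 0, "az": 0},
    {"hand": 5, "x": 0.0583, "y": -0.0663, "z": 0, "ax": 0, "ay": 0, "az": 0},
  ],
)

```text
t: 19.45
tool_pos: [0.5268, -0.0903, 0.3067]
orientation: [-2.372, -2.059, 0.0]
force: [-3.3, 1.7, 9.8]
opening: 0.018
gripper_force: 40.0
```

```bash
python3 - <<'E'
from h import *
arc([114,132,152,172,192,212,232,252])
E
```

```text
g [ 0.5267 -0.0902] r 0.0502 ang 106.0 z 0.3067 F [-3.3  1.7  9.8] t 19.45 grip 0.018 q [-0.27  0.02  1.78  0.    1.34 -0.12]
1.99 [-0.0035 -0.0061  0.    ]
2.304 [-0.0138 -0.0179  0.    ]
2.653 [-0.0288 -0.0265  0.    ]
3.002 [-0.0459 -0.0295  0.    ]
3.351 [-0.063  -0.0265  0.    ]
3.7 [-0.078  -0.0178 -0.    ]
4.049 [-0.0892 -0.0045 -0.    ]
4.398 [-0.0951  0.0119 -0.    ]
```

Emit:
carry_out(
  targets=[
    {"hand": 5, "x": -0.0035, "y": -0.0061, "z": -0.0005, "ax": 0, "ay": 0, "az": 0},
    {"hand": 5, "x": -0.0138, "y": -0.0179, "z": -0.0005, "ax": 0, "ay": 0, "az": 0},
    {"hand": 5, "x": -0.0288, "y": -0.0265, "z": -0.0005, "ax": 0, "ay": 0, "az": 0},
    {"hand": 5, "x": -0.0459, "y": -0.0295, "z": -0.0005, "ax": 0, "ay": 0, "az": 0},
    {"hand": 5, "x": -0.063, "y": -0.0265, "z": -0.0005, "ax": 0, "ay": 0, "az": 0},
    {"hand": 5, "x": -0.078, "y": -0.0178, "z": -0.0005, "ax": 0, "ay": 0, "az": 0},
    {"hand": 5, "x": -0.0892, "y": -0.0045, "z": -0.0005, "ax": 0, "ay": 0, "az": 0},
    {"hand": 5, "x": -0.0892, "y": -0.0045, "z": -0.0005, "ax": 0, "ay": 0, "az": 0},
  ],
)

```text
t: 20.45
tool_pos: [0.511, -0.1789, 0.3068]
orientation: [2.373, 2.058, 0.001]
force: [1.2, -0.2, 5.2]
opening: 0.0181
gripper_force: 40.0
```

```bash
python3 - <<'E'
from h import *
arc([242,260,280,300,320,340,360])
E
```

```text
g [ 0.5112 -0.1789] r 0.0499 ang -125.98 z 0.3068 F [ 1.2 -0.2  5.2] t 20.45 grip 0.0181 q [-0.43  0.04  1.77  0.    1.34 -0.29]
4.224 [-0.0029  0.0063  0.    ]
4.538 [-0.0059  0.0217  0.    ]
4.887 [-0.0034  0.0389  0.    ]
5.236 [0.0048 0.0542 0.    ]
5.585 [0.0177 0.0658 0.0001]
5.934 [0.0338 0.0722 0.0001]
6.283 [0.0512 0.0728 0.0001]
```

One turn past 234° (−126°). Now for the second turn.

Emit:
carry_out(
  targets=[
    {"hand": 5, "x": -0.0029, "y": 0.0063, "z": 0, "ax": 0, "ay": 0, "az": 0},
    {"hand": 5, "x": -0.0059, "y": 0.0217, "z": 0, "ax": 0, "ay": 0, "az": 0},
    {"hand": 5, "x": -0.0034, "y": 0.0389, "z": 0, "ax": 0, "ay": 0, "az": 0},
    {"hand": 5, "x": 0.0048, "y": 0.0542, "z": 0, "ax": 0, "ay": 0, "az": 0},
    {"hand": 5, "x": 0.0177, "y": 0.0658, "z": 0, "ax": 0, "ay": 0, "az": 0},
    {"hand": 5, "x": 0.0338, "y": 0.0722, "z": 0, "ax": 0, "ay": 0, "az": 0},
    {"hand": 5, "x": 0.0512, "y": 0.0728, "z": 0, "ax": 0, "ay": 0, "az": 0},
    {"hand": 5, "x": 0.0512, "y": 0.0728, "z": 0, "ax": 0, "ay": 0, "az": 0},
  ],
)

```text
t: 21.45
tool_pos: [0.5902, -0.1362, 0.3068]
orientation: [-2.371, -2.061, -0.002]
force: [2.8, 2.0, 3.8]
opening: 0.0179
gripper_force: 40.0
```

```bash
python3 - <<'E'
from h import *
arc([10,28,48,68,88,108,128])
E
```

```text
g [ 0.5903 -0.1361] r 0.0499 ang 2.75 z 0.3068 F [2.8 2.  3.8] t 21.45 grip 0.0179 q [-0.31  0.21  1.58  0.    1.35 -0.17]
0.175 [ 0.0061 -0.0014  0.    ]
0.489 [ 0.0201 -0.0085  0.    ]
0.838 [ 0.0322 -0.021   0.    ]
1.187 [ 0.0392 -0.0369  0.    ]
1.536 [ 0.0404 -0.0542  0.    ]
1.885 [ 0.0357 -0.0709 -0.    ]
2.234 [ 0.0254 -0.0849 -0.    ]
```

Emit:
carry_out(
  targets=[
    {"hand": 5, "x": 0.0061, "y": -0.0014, "z": 0, "ax": 0, "ay": 0, "az": 0},
    {"hand": 5, "x": 0.0201, "y": -0.0085, "z": 0, "ax": 0, "ay": 0, "az": 0},
    {"hand": 5, "x": 0.0322, "y": -0.021, "z": 0, "ax": 0, "ay": 0, "az": 0},
    {"hand": 5, "x": 0.0392, "y": -0.0369, "z": 0, "ax": 0, "ay": 0, "az": 0},
    {"hand": 5, "x": 0.0404, "y": -0.0542, "z": 0, "ax": 0, "ay": 0, "az": 0},
    {"hand": 5, "x": 0.0357, "y": -0.0709, "z": 0, "ax": 0, "ay": 0, "az": 0},
    {"hand": 5, "x": 0.0254, "y": -0.0849, "z": 0, "ax": 0, "ay": 0, "az": 0},
    {"hand": 5, "x": 0.0254, "y": -0.0849, "z": 0, "ax": 0, "ay": 0, "az": 0},
  ],
)

```text
t: 22.45
tool_pos: [0.508, -0.1007, 0.3067]
orientation: [-2.371, -2.058, 0.002]
force: [-5.0, 4.3, 9.3]
opening: 0.0177
gripper_force: 40.0
```

```bash
python3 - <<'E'
from h import *
arc([140,156,174,192,206,216,222])
E
```

```text
g [ 0.5077 -0.1006] r 0.0501 ang 130.86 z 0.3067 F [-5.   4.3  9.3] t 22.45 grip 0.0177 q [-0.29 -0.02  1.83  0.    1.34 -0.15]
2.443 [-0.0065 -0.0046  0.    ]
2.723 [-0.0192 -0.0103  0.    ]
3.037 [-0.0348 -0.0121  0.    ]
3.351 [-0.0501 -0.0091 -0.    ]
3.595 [-0.061  -0.0036 -0.    ]
3.77 [-0.0677  0.0019 -0.    ]
3.875 [-0.0713  0.0058 -0.    ]
```

Emit:
carry_out(
  targets=[
    {"hand": 5, "x": -0.0065, "y": -0.005, "z": 0, "ax": 0, "ay": 0, "az": 0},
    {"hand": 5, "x": -0.0192, "y": -0.0107, "z": 0, "ax": 0, "ay": 0, "az": 0},
    {"hand": 5, "x": -0.0348, "y": -0.0125, "z": 0, "ax": 0, "ay": 0, "az": 0},
    {"hand": 5, "x": -0.0501, "y": -0.0095, "z": 0, "ax": 0, "ay": 0, "az": 0},
    {"hand": 5, "x": -0.061, "y": -0.004, "z": 0, "ax": 0, "ay": 0, "az": 0},
    {"hand": 5, "x": -0.0677, "y": 0.0016, "z": 0, "ax": 0, "ay": 0, "az": 0},
    {"hand": 5, "x": -0.0713, "y": 0.0056, "z": 0, "ax": 0, "ay": 0, "az": 0},
    {"hand": 5, "x": -0.0713, "y": 0.0056, "z": 0, "ax": 0, "ay": 0, "az": 0},
  ],
)

```text
t: 23.45
tool_pos: [0.5046, -0.1729, 0.3068]
orientation: [2.373, 2.058, -0.002]
force: [-0.8, -3.0, 5.1]
opening: 0.0176
gripper_force: 40.0
```

```bash
python3 - <<'E'
from h import *
arc([226,228,229.5])
E
```

```text
g [ 0.5045 -0.1731] r 0.0499 ang -136.12 z 0.3068 F [-0.8 -3.   5.1] t 23.45 grip 0.0176 q [-0.43  0.02  1.79 -0.    1.34 -0.28]
3.944 [-0.0012  0.0014  0.    ]
3.979 [-0.0022  0.0028  0.    ]
4.006 [-0.0029  0.0039  0.    ]
```

Emit:
carry_out(
  targets=[
    {"hand": 5, "x": -0.001, "y": 0.0013, "z": 0, "ax": 0, "ay": 0, "az": 0},
    {"hand": 5, "x": -0.0021, "y": 0.0028, "z": 0, "ax": 0, "ay": 0, "az": 0},
    {"hand": 5, "x": -0.0029, "y": 0.004, "z": 0, "ax": 0, "ay": 0, "az": 0},
    {"hand": 5, "x": -0.0029, "y": 0.004, "z": 0, "ax": 0, "ay": 0, "az": 0},
    {"hand": 5, "x": -0.0029, "y": 0.004, "z": 0, "ax": 0, "ay": 0, "az": 0},
  ],
)

```text
t: 24.08
tool_pos: [0.5079, -0.176, 0.3068]
orientation: [-2.373, -2.059, 0.002]
force: [-1.8, -1.0, 7.1]
opening: 0.018
gripper_force: 40.0
```

```bash
python3 - <<'E'
from h import *
for i in range(4): arc([229.7]); read_camera('top')
img,_,W=cloud('wrist'); cv2.imwrite('pics/w7.png',img)
E
```

```text
g [ 0.5077 -0.1761] r 0.0499 ang -131.09 z 0.3068 F [-1.8 -1.   7.1] t 24.075 grip 0.018 q [-0.43  0.03  1.77 -0.    1.34 -0.29]
4.009 [-0.0005  0.0005 -0.    ]
g [ 0.5077 -0.1761] r 0.0499 ang -131.06 z 0.3068 F [-2.7 -1.7  7.1] t 24.125 grip 0.0177 q [-0.43  0.03  1.77 -0.    1.34 -0.29]
4.009 [-0.0004  0.0005 -0.    ]
g [ 0.5077 -0.1761] r 0.0499 ang -131.11 z 0.3068 F [-2.4 -1.4  6.6] t 24.175 grip 0.0175 q [-0.43  0.03  1.78 -0.    1.34 -0.29]
4.009 [-0.0005  0.0005 -0.    ]
g [ 0.5077 -0.1761] r 0.0499 ang -131.11 z 0.3068 F [-2.4 -1.2  6.2] t 24.225 grip 0.0182 q [-0.43  0.03  1.78 -0.    1.34 -0.29]
4.009 [-0.0005  0.0005 -0.    ]
```

View pics/w7.png

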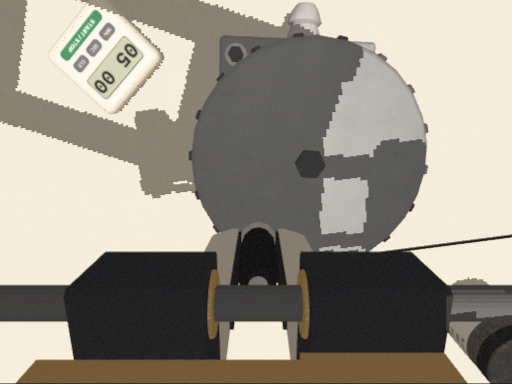

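The handle is still held between the pads at (258,262). The wheel is about 0.9° short, so one small nudge.

Emit:
carry_out(
  targets=[
    {"hand": 5, "x": -0.0005, "y": 0.0006, "z": 0, "ax": 0, "ay": 0, "az": 0},
    {"hand": 5, "x": -0.0005, "y": 0.0006, "z": 0, "ax": 0, "ay": 0, "az": 0},
    {"hand": 5, "x": -0.0005, "y": 0.0006, "z": 0, "ax": 0, "ay": 0, "az": 0},
  ],
)

```text
t: 24.7
tool_pos: [0.5084, -0.1765, 0.3068]
orientation: [-2.373, -2.058, 0.002]
force: [-3.5, -0.7, 7.1]
opening: 0.0175
gripper_force: 40.0
```

```bash
python3 - <<'E'
from h import *
arc([229.7])
s=read_state()
g=s['tool_pos'][:2]+.167*R.from_rotvec(s['orientation']).as_matrix()[:2,2]-C
a=np.degrees(np.arctan2(g[1],g[0]))
if abs(a+130.3)<1: print(robot.close_job())
E
```

```text
g [ 0.5082 -0.1765] r 0.0499 ang -130.32 z 0.3068 F [-3.5 -0.7  7.1] t 24.7 grip 0.0175 q [-0.43  0.03  1.77 -0.    1.34 -0.29]
4.009 [-0.0001 -0.      0.    ]
the job is handed in; nothing more can be done
None
```

The job is handed in at 24.7 s: the spanner lies flat in the tray within about 1.5° of parallel to the two tools, and the valve was closed to its stop, then backed off two turns (handle measured within about 0.3° of that), with the gripper still holding the crank handle.

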